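Lay the can down in the cradle

ROBOT

A 6-joint arm with a two-finger parallel gripper is mounted at the origin on a cart in front of the work surface, level with it; the furniture and walls round the work are solid. World frame = base frame: x ahead of the robot, y to its left, z up, the work surface at z = 0. Lengths are in m, angles in rad, forces in N, time in s.
With the tool pointing down it reaches from about 0.35 to 0.725 m from the base axis. Payload 4.3 kg.
Tool frame: the origin (TCP) lies midway between the tips of the shut fingers; the grasp point (between the pads) lies 19 mm behind it; z points along the fingers, x is the direction in which the jaws open and shut, and the axes are right-handed (so a half turn about z gives the same grasp; the last joint's range is limited). The gripper opens to 85 mm and grips with 20 to 120 N. Pads are 22 mm wide; open, the fingers measure 114 mm over their backs; the gripper's body (76 mm by 85 mm) begins 54 mm behind the grasp point. The pads swing forward as they close: fully open they stand 13 mm farther back than shut.
Start: joints at [-1.4, 0.377, 0.081, 1.274, 0, 1.46], TCP at [0.159, -0.553, 0.231] pointing down, gripper open.
Joint ranges: [-2.72, 2.72], [-0.84, 1.66], [-1.02, 1.22], [-1.77, 2.12], [-1.37, 1.28], [-3.14, 3.14]. Speed limits (rad/s): [2.57, 2.57, 3.14, 3.14, 3.14, 3.14].

INTERFACE

Orientations are given as a rotation vector (axis times angle).
In Python, from rig import r gives the robot as it stands.
- The arm moves only by the shell command python3 -m crank 'ROWS' [FORCE]. ROWS is JSON, a list of rows, each an object with "fingers": the opening in per cent of the stroke, from 0 (shut) to 100 (fully open); "linear": the shift along the tool's x, y, z in m, a list of three; "yaw": the turn about the tool's z in rad. In form: [{"fingers": fingers, "linear": [tx, ty, tz], "yaw": yaw}, ...]. A call has 1 to 8 rows; each row shifts and turns the commanded pose from where the row before left it, along the tool's axes as they then stand; what a row does not reach is not made up. A row lasts 1/10 s, in which the tool goes at most 50 mm and 8.59 degrees, less where a joint would pass 70% of its speed; a pose out of reach is approached as far as the arm can. A call is refused whole if a number of a shift passes 0.05 or a number of a turn 0.15, either way. A call with a gripper value outside its range is refused whole. The fingers move at their own pace and stop on an object; FORCE is the grip in N (left out, the last holds). Time passes only in rows, so rows that do not move let the fingers close. It gives the time, the measured TCP pose, the force and the opening at its end, in the units of the state.
- r.get_obs(): the state, without advancing time (a new reading comes with each control period).
- r.camera(name): name is "scene" or "side" or "wrist"; returns a dict with "pixels" (420x560x3 uint8, red, green, blue), "fx", "fy", "cx", "cy" (pixels), "k1" (the pictures are not rectified: a ray, as slopes to the right and down, at radius r is drawn at 1 + k1 r^2 times it, then the intrinsics apply), "R" (3x3) and "t" (3): a world point X has camera coordinates R X + t; the wrist camera has in their place "T_tool_cam" (4x4, takes a point from camera to tool coordinates, whose origin is the TCP and whose axes are the tool frame's). Camera axes: x right, y down, z forward; pixel columns grow to the right and rows downward; lengths in m; the calibration is good to about 2 mm. A picture is of the moment at which its call begins: read the wrist's pose just before it. There is no depth.
- r.hand_in(): hands the job in, once; it reports no verdict.
The state is a dict: "time": time; "joint_positions": joint angles; "qd": joint speeds; "joint_torque": joint torques, N m; "position": TCP position; "tcp_rot": TCP orientation; "force": force on the tool from outside, world axes, zero at the start; "wrist_torque": the same for the moment, N m; "opening": finger opening in m.
Only numpy, scipy, OpenCV 4.12 (cv2) and the standard library are available. Lean on these libraries where they do the work, as an engineer would, in place of code of your own. Each camera call takes 0.05 s, during which the arm holds its last target.

TASK

The tall closed can stands on end on the base plate of the cradle, between the two low side cheeks and in front of the two rails. Tip the can over by pushing on it, lid towards the end stop, so that it lies on the two rails, then push it along the rails until its lid is fully home against the end stop. Only push: do not pick the can up or carry it, and leave the other things where they stand.

Things in the scene. Friction and masses are not known exactly. Their poses are not given: they have to be found in the camera images.
- can: tall closed metal can with a pressed lid, 58 mm diameter, 110 mm high, about 0.2 kg (varies). Origin at the centre of its underside, z axis towards the lid. Starts upright on the cradle's plate, its underside 6 mm above the worktop, within 8 mm of the cradle's origin. Pushed near the top it tips about its bottom edge; past about 28 degrees it falls by itself
- can_mid (a point): middle of the can, on its axis 55 mm from the underside; 61 mm above the worktop while upright, about 37 mm when the can lies on the rails
- can_lid (a point): centre of the can's lid surface, on its axis 110 mm from the underside
- cradle: fixed metal cradle. Origin on the worktop, on the middle line, where the can stands; x axis along the rails from the can towards the end stop, z up. Flat base plate 6 mm thick, 92 mm wide, from x = -52 to +192 mm. End stop: upright plate 70 mm wide, top 58 mm above the worktop, face at x = 170 mm. After tipping, the lid lies roughly 15 to 40 mm short of it
- rails (a point): midpoint between the near ends of the two rails, 35 mm from the cradle's origin along its x, 11 mm above the worktop. Rails: fixed round bars of 10 mm diameter lying on the plate along the cradle's x up to the stop, centres 21 mm either side of the middle line
- cheek_top (a point): middle of the top edge of the left side cheek. Two fixed cheeks, 5 mm thick, flank can and rails from x = -20 to 165 mm in the cradle's frame; inner faces 33 mm either side of the middle line, tops 36 mm above the worktop. They keep the can from falling sideways. The lying can reaches up to about 66 mm, so its underside can be pushed from above the cheeks or between them
- stop_face (a point): point on the middle line of the end stop's rubber face, 37 mm above the worktop (the axis height of the lying can); the lid must come against this face
- weight: bystander: small brass cylinder weight with a knob, 31 mm diameter, 51 mm high, standing beside the cradle; origin at the centre of its underside
- pot: bystander: round lidded pot, 44 mm diameter, 42 mm high, beside the cradle; origin at the centre of its underside
- collet_big: bystander: steel spring collet, 24 mm diameter, 34 mm high, beside the cradle; origin at the centre of its underside
- collet_small: bystander: steel spring collet, 20 mm diameter, 31 mm high, beside the cradle; origin at the centre of its underside
- tape: bystander: roll of tape lying flat, 66 mm diameter, 18 mm high, on the right of the worktop; origin at the centre of its underside
- magnifier: bystander: round black eye loupe, 40 mm diameter, 30 mm high, on the left of the worktop; origin at the centre of its underside

How it is judged:
By the outcome, as a careful person would: the job done as asked, in the order asked, and still so for the second after the job is handed in, with the robot touching nothing.
It also fails if it takes over 42 s, if anything falls off the work surface, if the arm or the gripper's body presses on something with over 40 N, if the wrist force passes 120 N, or if a joint passes its speed limit or range.

## Working session

There is one attempt and no reset: what is moved stays moved. The work goes in short steps, Python scripts to look and compute and a shell command to move; the robot and the scene stay as the last step left them, time stands still between calls to the robot, and variables do not carry over. Pictures are saved under pics/ and viewed, and the job is handed in when it is done.

```bash
ls; mkdir -p pics; python3 - <<'E'
from rig import r
import cv2,pickle
o=r.get_obs();print(o)
d={}
for n in("scene","side","wrist"):
    c=r.camera(n);d[n]=c
    cv2.imwrite(f"pics/{n}0.png",c["pixels"][:,:,::-1])
    print(n,{k:v for k,v in c.items() if k!="pixels"})
pickle.dump((o,d),open("d0.pkl","wb"))
E
```

```text
pics
{'time': 0.0, 'joint_positions': array([-1.40027891e+00,  3.78089143e-01,  7.96244841e-02,  1.27438403e+00,
        1.25886001e-05,  1.46048338e+00]), 'qd': array([-0.00178595, -0.00162647,  0.000834  ,  0.00019894,  0.00141423,
        0.00178919]), 'joint_torque': array([ 1.49916897e-03, -4.63599658e+01,  2.69878757e+01,  2.08211190e-02,
       -3.79646974e-05, -1.30211131e-05]), 'position': array([ 0.15925469, -0.55182902,  0.23034543]), 'tcp_rot': array([-2.50934580e+00,  1.88782605e+00,  2.33257493e-03]), 'force': array([-0.29005946, -0.47958275, -1.20046728]), 'wrist_torque': array([-0.00917019, -0.01138236,  0.00109758]), 'opening': 0.08527528451349167}
scene {'fx': 464.92029964603887, 'fy': 464.92029964603887, 'cx': 279.760376841019, 'cy': 209.31745201455936, 'k1': -0.04145777143698856, 'R': array([[-0.58019969, -0.81440412, -0.01068892],
       [-0.47987157,  0.35241632, -0.80344634],
       [ 0.65809695, -0.46103001, -0.59528122]]), 't': array([0.35537523, 0.36183107, 0.88166933])}
side {'fx': 481.7549165634462, 'fy': 481.7549165634462, 'cx': 280.531956102963, 'cy': 208.32400223041523, 'k1': -0.019139862595269543, 'R': array([[-0.81582672, -0.57821938, -0.00943986],
       [-0.23200057,  0.34220158, -0.91053491],
       [ 0.52971926, -0.74064865, -0.41332441]]), 't': array([0.49600728, 0.23575744, 0.87484778])}
wrist {'fx': 306.92867613722615, 'fy': 306.92867613722615, 'cx': 278.90077360640646, 'cy': 203.77780015820207, 'k1': -0.02374203757307969, 'T_tool_cam': array([[ 9.99999971e-01,  5.06791207e-05, -2.33317713e-04,
        -3.74189622e-04],
       [ 1.59784220e-05,  9.60817044e-01,  2.77183346e-01,
        -6.93862476e-02],
       [ 2.38223044e-04, -2.77183342e-01,  9.60817016e-01,
        -1.42492259e-01],
       [ 0.00000000e+00,  0.00000000e+00,  0.00000000e+00,
         1.00000000e+00]])}
```

View pics/scene0.png

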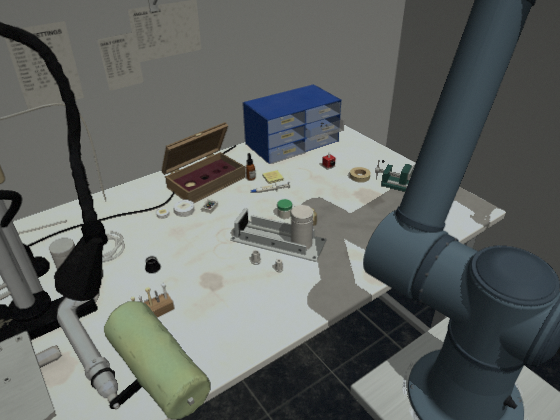

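View pics/side0.png

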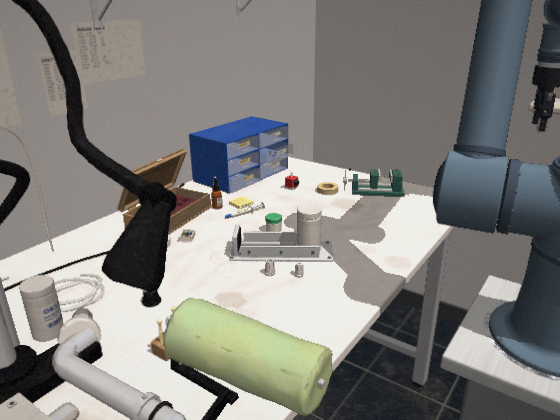

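View pics/wrist0.png

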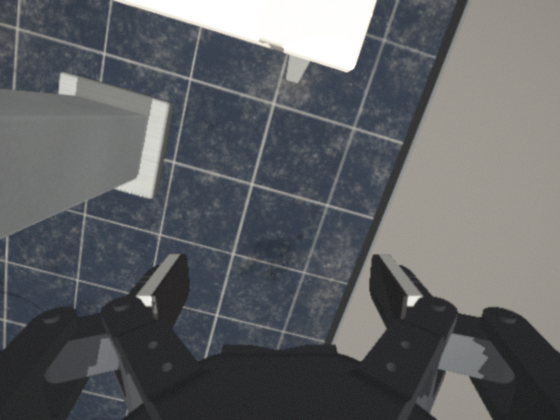

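The cradle sits around (280,235) in the scene view, with the can at the right end (303,225) and the stop at the left (238,222). I'll zoom in to measure.

```bash
python3 - <<'E'
import pickle,cv2
o,d=pickle.load(open("d0.pkl","rb"))
a=d["scene"]["pixels"][180:285,220:340,::-1];cv2.imwrite("pics/sz.png",cv2.resize(a,None,fx=6,fy=5.7,interpolation=cv2.INTER_CUBIC))
a=d["side"]["pixels"][190:290,215:345,::-1];cv2.imwrite("pics/dz.png",cv2.resize(a,None,fx=6,fy=6,interpolation=cv2.INTER_CUBIC))
E
```

```text
(no output)
```

View pics/sz.png

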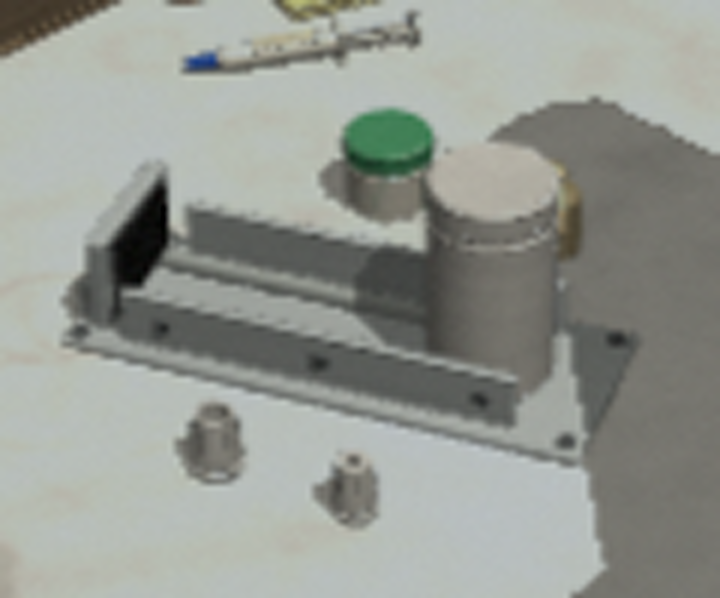

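View pics/dz.png

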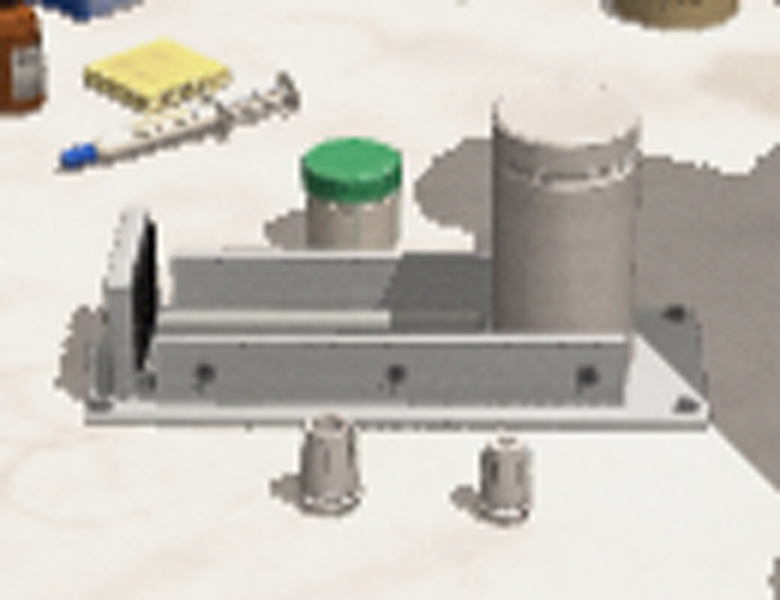

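```bash
cat > h.py <<'E'
import numpy as np
from scipy.spatial.transform import Rotation as Ro
def proj(c,X,R=None,t=None):
    R=c.get("R") if R is None else R; t=c.get("t") if t is None else t
    p=np.atleast_2d(X)@np.array(R).T+t; s=p[:,:2]/p[:,2:]
    r2=(s**2).sum(1,keepdims=True); s=s*(1+c["k1"]*r2)
    return s*[c["fx"],c["fy"]]+[c["cx"],c["cy"]]
def wristRt(c,o):
    T=np.eye(4);T[:3,:3]=Ro.from_rotvec(o["tcp_rot"]).as_matrix();T[:3,3]=o["position"]
    W=np.linalg.inv(T@c["T_tool_cam"]);return W[:3,:3],W[:3,3]
def crad(p,L):
    L=np.atleast_2d(L)/1000.;c,s=np.cos(p[2]),np.sin(p[2])
    return np.c_[p[0]+c*L[:,0]-s*L[:,1],p[1]+s*L[:,0]+c*L[:,1],L[:,2]]
E
python3 - <<'E'
import pickle,numpy as np
from h import *
from scipy.optimize import least_squares
o,d=pickle.load(open("d0.pkl","rb"))
S=[((580,458),(-52,46,6)),((65,340),(192,46,6)),((635,337),(-52,-46,6)),((520,382),(-20,35.5,36)),((118,295),(165,35.5,36)),((190,205),(165,-35.5,36))]
D=[((707,412),(-52,46,6)),((87,415),(192,46,6)),((627,340),(-20,38,36)),((157,345),(165,38,36)),((175,254),(165,-35.5,36)),((698,316),(-52,-46,6))]
us=np.array([s[0] for s in S],float);us=np.c_[(us[:,0]+.5)/6-.5+220,(us[:,1]+.5)/5.7-.5+180]
ud=np.array([s[0] for s in D],float);ud=(ud+.5)/6-.5+[215,190]
f=lambda p,:np.r_[(proj(d["scene"],crad(p,[s[1] for s in S]))-us).ravel(),(proj(d["side"],crad(p,[s[1] for s in D]))-ud).ravel()]
best=min((least_squares(f,[.4,-.1,y],loss="soft_l1") for y in(0,1.57,3.1,-1.5)),key=lambda q:q.cost)
print(best.x,np.degrees(best.x[2]),np.round(f(best.x).reshape(-1,2),1).tolist())
p=best.x
us=np.array([(492.5,180)]);us=np.c_[(us[:,0]+.5)/6-.5+220,(us[:,1]+.5)/5.7-.5+180]
ud=(np.array([(566,120.)])+.5)/6-.5+[215,190]
g=lambda q:np.r_[(proj(d["scene"],[[q[0],q[1],.116]])-us).ravel(),(proj(d["side"],[[q[0],q[1],.116]])-ud).ravel()]
b=least_squares(g,p[:2]);dx=b.x-p[:2];c,s=np.cos(p[2]),np.sin(p[2])
print("can",b.x,g(b.x),"in cradle",c*dx[0]+s*dx[1],-s*dx[0]+c*dx[1])
np.save("p.npy",p)
E
```

```text
[ 0.53274893 -0.01846529  0.59038984] 33.82684587868458 [[0.1, 0.7], [-0.4, 0.3], [1.0, 0.0], [-0.2, -0.2], [0.8, -0.6], [-0.5, 0.0], [0.7, 1.2], [-0.1, 0.2], [0.4, 0.2], [-0.5, -0.9], [-0.5, -0.2], [-0.5, -1.5]]
can [ 0.53598204 -0.01448787] [-0.10760667  0.65876704 -0.02776101 -0.90305704] in cradle 0.004899984272274215 0.0015043147808179163
```

Fit is good to about 1 px: cradle at (0.533, -0.018), yaw 33.8°. The can is about (5, 1.5) mm from its origin. First I'll turn the tool so its y axis is along cradle -x, shut the fingers, and travel.

```bash
python3 -m crank '[{"fingers":0,"linear":[0,0,0],"yaw":-0.105},{"fingers":0,"linear":[0,0,0],"yaw":-0.105},{"fingers":0,"linear":[0,0,0],"yaw":-0.106}]' 40
cat > go.py <<'E'
import sys,numpy as np
from rig import r
from h import *
p=np.load("p.npy")
def rep(target=None):
    o=r.get_obs();R=Ro.from_rotvec(o["tcp_rot"]).as_matrix();P=o["position"]
    d=P[:2]-p[:2];c,s=np.cos(p[2]),np.sin(p[2])
    print("t",round(o["time"],2),"P",P.round(4),"cradle mm",np.round(1000*np.array([c*d[0]+s*d[1],-s*d[0]+c*d[1],P[2]]),1),"yawerr",round(float(np.arctan2(R[1,1],R[0,1])-p[2]+np.pi+np.pi)%(2*np.pi)-np.pi*0,3),"F",o["force"].round(1),"open",round(o["opening"],3),"q",o["joint_positions"].round(2))
    if target is not None: print("tool shift to target",(R.T@(crad(p,target)[0]-P)).round(4))
if __name__=="__main__": rep([float(a) for a in sys.argv[1:4]] if len(sys.argv)>3 else None)
E
python3 go.py -70 1 190
```

```text
time: 0.45
position: [0.1593, -0.5522, 0.2309]
tcp_rot: [-2.779, 1.464, 0.001]
force: [0.2, -0.2, 0.1]
opening: 0.0438
t 0.45 P [ 0.1593 -0.5522  0.2309] cradle mm [-607.4 -235.5  230.9] yawerr 3.152 F [ 0.2 -0.2  0.1] open 0.044 q [-1.4   0.38  0.08  1.27 -0.    1.14]
tool shift to target [-0.2307 -0.5399  0.0413]
```

```bash
python3 -m crank '[{"fingers":0,"linear":[-0.014,-0.034,0],"yaw":0.01},{"fingers":0,"linear":[-0.014,-0.034,0],"yaw":0},{"fingers":0,"linear":[-0.014,-0.034,0],"yaw":0},{"fingers":0,"linear":[-0.014,-0.034,0],"yaw":0},{"fingers":0,"linear":[-0.014,-0.034,0],"yaw":0},{"fingers":0,"linear":[-0.014,-0.034,0],"yaw":0},{"fingers":0,"linear":[-0.014,-0.034,0],"yaw":0},{"fingers":0,"linear":[-0.014,-0.034,0],"yaw":0}]'; python3 go.py -75 1 190
```

```text
time: 1.25
position: [0.324, -0.307, 0.2311]
tcp_rot: [-2.769, 1.484, 0.0]
force: [0.5, -0.1, 0.2]
opening: -0.0001
t 1.25 P [ 0.324  -0.307   0.2311] cradle mm [-334.  -123.4  231.1] yawerr 3.138 F [ 0.5 -0.1  0.2] open -0.0 q [-0.9   0.12 -0.26  1.19  0.    1.65]
tool shift to target [-0.1254 -0.2585  0.0412]
```

```bash
python3 -m crank '[{"fingers":0,"linear":[-0.016,-0.032,0.005],"yaw":0},{"fingers":0,"linear":[-0.016,-0.032,0.005],"yaw":0},{"fingers":0,"linear":[-0.016,-0.032,0.005],"yaw":0},{"fingers":0,"linear":[-0.016,-0.032,0.005],"yaw":0},{"fingers":0,"linear":[-0.016,-0.032,0.005],"yaw":0},{"fingers":0,"linear":[-0.016,-0.032,0.005],"yaw":0},{"fingers":0,"linear":[-0.016,-0.032,0.005],"yaw":0},{"fingers":0,"linear":[-0.008,-0.016,0],"yaw":0}]'; python3 go.py -60 2 92
python3 - <<'E'
from rig import r
import cv2,pickle
o=r.get_obs();c=r.camera("wrist");s=r.camera("side");pickle.dump((o,c,s),open("d1.pkl","wb"))
cv2.imwrite("pics/w1.png",c["pixels"][:,:,::-1]);cv2.imwrite("pics/s1.png",cv2.resize(s["pixels"][100:300,180:440,::-1],None,fx=3,fy=3))
E
```

```text
time: 2.05
position: [0.4572, -0.0731, 0.1954]
tcp_rot: [-2.771, 1.48, 0.003]
force: [0.5, 0.1, -0.3]
opening: 0.0
t 2.05 P [ 0.4572 -0.0731  0.1954] cradle mm [-93.2  -3.3 195.4] yawerr 3.141 F [ 0.5  0.1 -0.3] open 0.0 q [-0.3   0.17 -0.29  1.11  0.    2.26]
tool shift to target [-0.0052 -0.0333  0.1034]
```

View pics/w1.png

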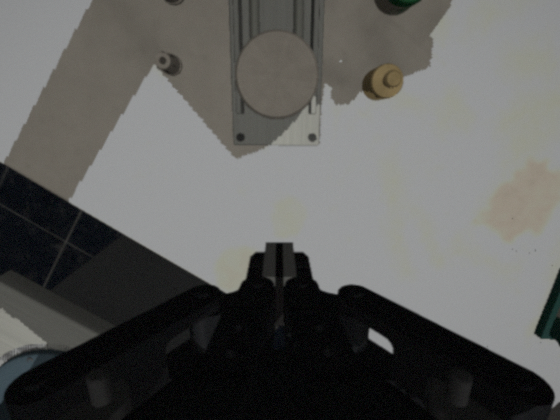

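View pics/s1.png

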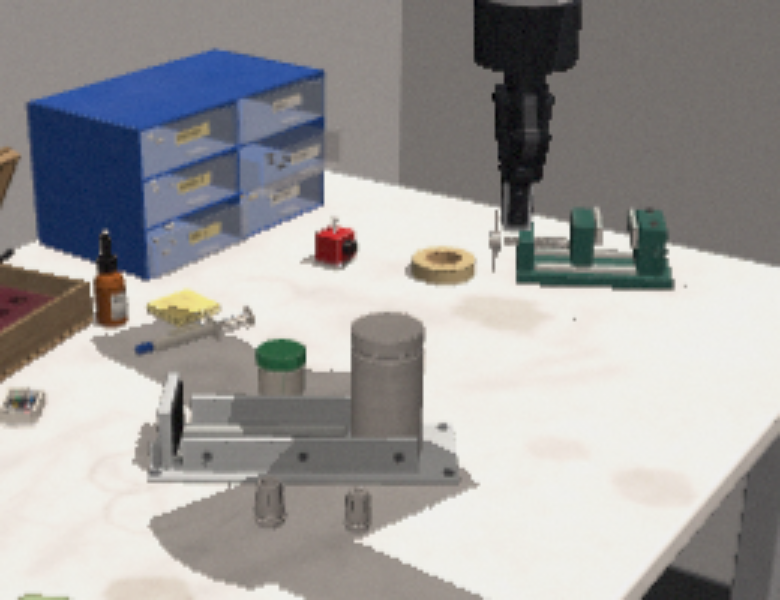

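Wrist view: can lid centre at (277,74), near plate corners at (232,146) and (320,145), path to the can is clear. I'll check that against my model.

```bash
python3 - <<'E'
import pickle,numpy as np
from h import *
o,c,s=pickle.load(open("d1.pkl","rb"));p=np.load("p.npy");R,t=wristRt(c,o)
print(proj(c,crad(p,[(4.9,1.5,116),(-52,46,6),(-52,-46,6)]),R,t).round(1))
E
```

```text
[[272.8  71.3]
 [233.6 143. ]
 [319.9 142.9]]
```

```bash
python3 -m crank '[{"fingers":0,"linear":[-0.001,0,0.02],"yaw":0},{"fingers":0,"linear":[-0.001,0,0.03],"yaw":0},{"fingers":0,"linear":[-0.001,-0.005,0.03],"yaw":0},{"fingers":0,"linear":[0,-0.01,0.02],"yaw":0},{"fingers":0,"linear":[0,-0.01,0],"yaw":0},{"fingers":0,"linear":[0,-0.01,0],"yaw":0},{"fingers":0,"linear":[0,0,0],"yaw":0}]'; python3 go.py -35 0 95
```

```text
time: 2.85
position: [0.4868, -0.054, 0.0978]
tcp_rot: [-2.769, 1.483, -0.005]
force: [-0.0, -0.4, 0.1]
opening: 0.0001
t 2.85 P [ 0.4868 -0.054   0.0978] cradle mm [-57.9  -3.9  97.8] yawerr 3.139 F [-0.  -0.4  0.1] open 0.0 q [-0.24  0.29 -0.4   0.87 -0.    2.31]
tool shift to target [-0.004  -0.0229  0.0028]
```

```bash
python3 -m crank '[{"fingers":0,"linear":[-0.0035,-0.006,0.002],"yaw":0},{"fingers":0,"linear":[0,-0.007,0],"yaw":0},{"fingers":0,"linear":[0,-0.007,0],"yaw":0},{"fingers":0,"linear":[0,-0.007,0],"yaw":0},{"fingers":0,"linear":[0,-0.007,0],"yaw":0},{"fingers":0,"linear":[0,-0.007,0],"yaw":0}]'; python3 go.py
python3 - <<'E'
from rig import r
import cv2
s=r.camera("side");cv2.imwrite("pics/s2.png",cv2.resize(s["pixels"][100:300,180:440,::-1],None,fx=3,fy=3))
E
```

```text
time: 3.45
position: [0.5171, -0.0279, 0.0943]
tcp_rot: [2.769, -1.484, 0.0]
force: [-0.3, -0.9, 1.2]
opening: -0.0001
t 3.45 P [ 0.5171 -0.0279  0.0943] cradle mm [-18.2   0.9  94.3] yawerr 3.138 F [-0.3 -0.9  1.2] open -0.0 q [-0.18  0.35 -0.33  0.89 -0.    2.38]
```

View pics/s2.png

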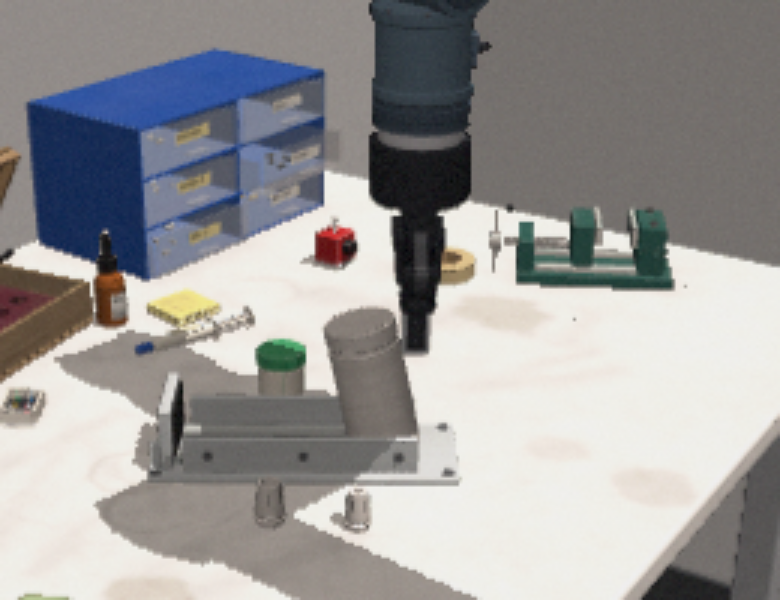

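The can is tipping in line with the rails, now about 12–15° over (lid at about (362,325)). I'll keep pushing.

```bash
python3 -m crank '[{"fingers":0,"linear":[0,-0.007,0],"yaw":0},{"fingers":0,"linear":[0,-0.007,0],"yaw":0},{"fingers":0,"linear":[0,-0.007,0],"yaw":0},{"fingers":0,"linear":[0,-0.007,0],"yaw":0},{"fingers":0,"linear":[0,-0.006,0],"yaw":0},{"fingers":0,"linear":[0,0,0],"yaw":0}]'; python3 go.py
python3 - <<'E'
from rig import r
import cv2
s=r.camera("side");cv2.imwrite("pics/s3.png",cv2.resize(s["pixels"][100:300,180:440,::-1],None,fx=3,fy=3))
E
```

```text
time: 4.1
position: [0.5458, -0.0089, 0.0943]
tcp_rot: [-2.769, 1.483, -0.001]
force: [1.2, -0.9, -0.4]
opening: -0.0001
t 4.1 P [ 0.5458 -0.0089  0.0943] cradle mm [16.2  0.7 94.3] yawerr 3.139 F [ 1.2 -0.9 -0.4] open -0.0 q [-0.13  0.4  -0.26  0.92  0.    2.42]
```

View pics/s3.png

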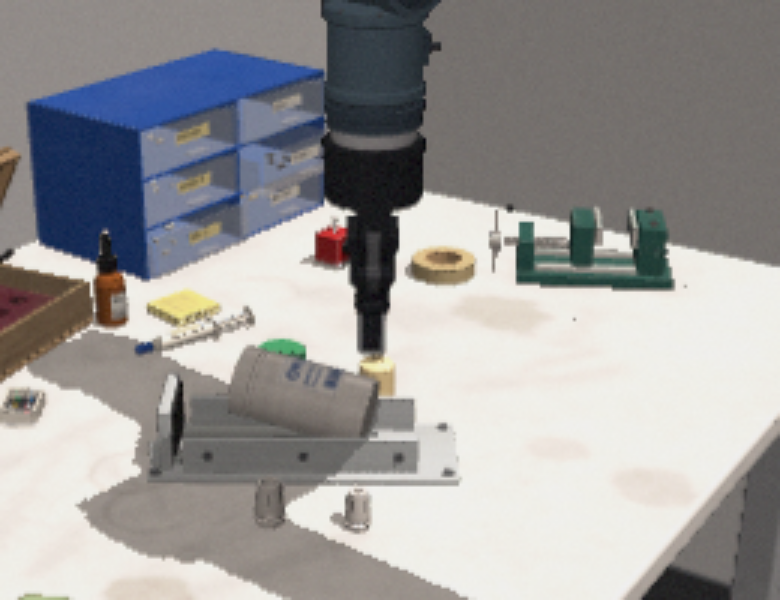

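The can is mid-fall. I'll back off while it settles.

```bash
python3 -m crank '[{"fingers":0,"linear":[0,0.01,0],"yaw":0},{"fingers":0,"linear":[0,0.02,0],"yaw":0},{"fingers":0,"linear":[0,0.015,0],"yaw":0},{"fingers":0,"linear":[0,0,0],"yaw":0},{"fingers":0,"linear":[0,0,0],"yaw":0}]'; python3 go.py -25 0 30
python3 - <<'E'
from rig import r
import cv2,pickle
o=r.get_obs();w=r.camera("wrist");s=r.camera("side");c=r.camera("scene");pickle.dump((o,w,s,c),open("d4.pkl","wb"));cv2.imwrite("pics/s4.png",cv2.resize(s["pixels"][190:290,215:345,::-1],None,fx=6,fy=6));cv2.imwrite("pics/w4.png",w["pixels"][:,:,::-1])
E
```

```text
time: 4.65
position: [0.5071, -0.0345, 0.0944]
tcp_rot: [-2.768, 1.485, -0.0]
force: [0.6, 1.0, -1.1]
opening: 0.0003
t 4.65 P [ 0.5071 -0.0345  0.0944] cradle mm [-30.2   0.9  94.4] yawerr 3.137 F [ 0.6  1.  -1.1] open 0.0 q [-0.19  0.33 -0.36  0.88  0.    2.36]
tool shift to target [ 0.0009 -0.0052  0.0644]
```

View pics/s4.png

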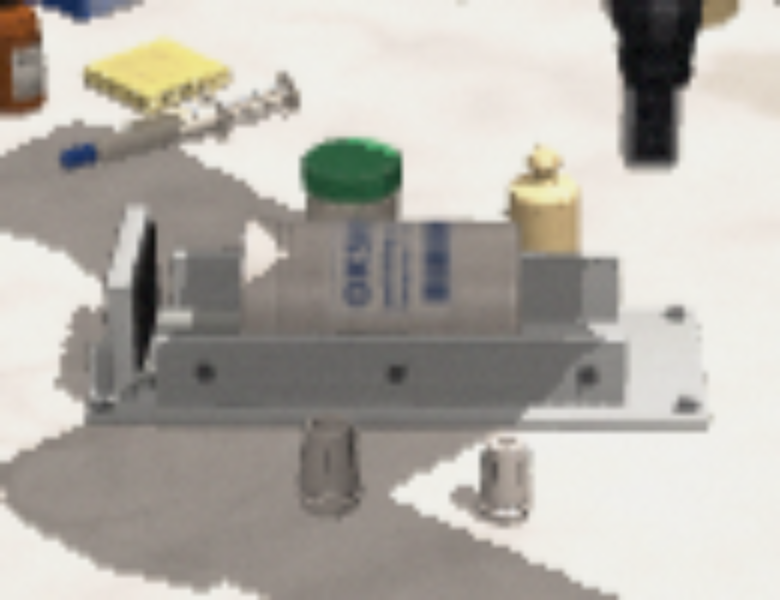

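View pics/w4.png

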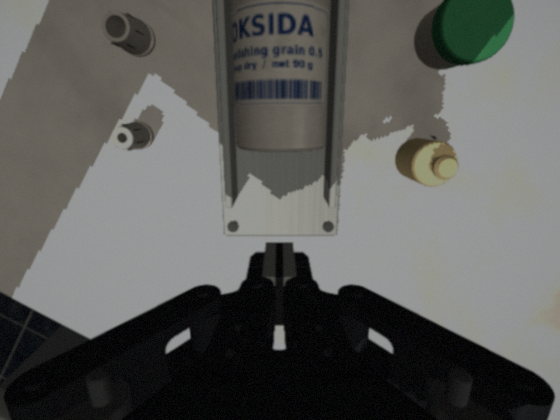

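The can lies on the rails, lid about 30 mm short of the stop, and the bystanders are untouched. Next I'll lower behind it between the cheeks and push.

```bash
python3 -m crank '[{"fingers":0,"linear":[0.001,0,0.015],"yaw":0},{"fingers":0,"linear":[0,0,0.02],"yaw":0},{"fingers":0,"linear":[0,0,0.02],"yaw":0},{"fingers":0,"linear":[0,0,0.006],"yaw":0},{"fingers":0,"linear":[0,-0.01,0],"yaw":0},{"fingers":0,"linear":[0,-0.01,0],"yaw":0},{"fingers":0,"linear":[0,-0.008,0],"yaw":0},{"fingers":0,"linear":[0,-0.006,0],"yaw":0}]'; python3 go.py 49 0 33
```

```text
time: 5.6
position: [0.5384, -0.0157, 0.0343]
tcp_rot: [-2.769, 1.483, -0.004]
force: [0.3, 0.6, 0.8]
opening: 0.0001
t 5.6 P [ 0.5384 -0.0157  0.0343] cradle mm [ 6.2 -0.9 34.3] yawerr 3.139 F [0.3 0.6 0.8] open 0.0 q [-0.15  0.45 -0.36  0.76 -0.    2.41]
tool shift to target [-0.001  -0.0427  0.0014]
```

```bash
python3 -m crank '[{"fingers":0,"linear":[0,-0.005,0],"yaw":0},{"fingers":0,"linear":[0,-0.005,0],"yaw":0},{"fingers":0,"linear":[0,-0.005,0],"yaw":0},{"fingers":0,"linear":[0,-0.005,0],"yaw":0},{"fingers":0,"linear":[0,-0.005,0],"yaw":0},{"fingers":0,"linear":[0,-0.004,0],"yaw":0},{"fingers":0,"linear":[0,-0.004,0],"yaw":0}]'; python3 go.py 49 0 33
python3 -m crank '[{"fingers":0,"linear":[0,-0.003,0],"yaw":0},{"fingers":0,"linear":[0,-0.002,0],"yaw":0}]'; python3 go.py 49 0 33
```

```text
time: 6.3
position: [0.5639, 0.0021, 0.0333]
tcp_rot: [2.769, -1.484, -0.0]
force: [-2.8, -2.6, 1.8]
opening: -0.0002
t 6.3 P [0.5639 0.0021 0.0333] cradle mm [37.4 -0.3 33.3] yawerr 3.138 F [-2.8 -2.6  1.8] open -0.0 q [-0.11  0.49 -0.28  0.8  -0.    2.45]
tool shift to target [-0.0003 -0.0116  0.0003]
time: 6.5
position: [0.5682, 0.005, 0.0333]
tcp_rot: [2.769, -1.484, 0.0]
force: [-2.7, -2.0, 2.4]
opening: -0.0005
t 6.5 P [0.5682 0.005  0.0333] cradle mm [42.5 -0.3 33.3] yawerr 3.138 F [-2.7 -2.   2.4] open -0.0 q [-0.1   0.5  -0.27  0.8  -0.    2.45]
tool shift to target [-0.0003 -0.0065  0.0003]
```

Sliding at about 3.5 N. I'll carry on in small steps until the force rises at the stop.

```bash
python3 -m crank '[{"fingers":0,"linear":[0,-0.002,0],"yaw":0},{"fingers":0,"linear":[0,-0.002,0],"yaw":0}]'; python3 go.py
python3 -m crank '[{"fingers":0,"linear":[0,-0.001,0],"yaw":0},{"fingers":0,"linear":[0,-0.001,0],"yaw":0}]'; python3 go.py
```

```text
time: 6.7
position: [0.5714, 0.007, 0.0333]
tcp_rot: [2.769, -1.484, -0.0]
force: [-1.9, -2.2, 1.5]
opening: -0.0
t 6.7 P [0.5714 0.007  0.0333] cradle mm [46.3 -0.3 33.3] yawerr 3.138 F [-1.9 -2.2  1.5] open -0.0 q [-0.1   0.5  -0.26  0.81 -0.    2.46]
time: 6.9
position: [0.573, 0.0081, 0.0333]
tcp_rot: [2.769, -1.484, -0.0]
force: [-3.8, -3.6, 3.1]
opening: -0.0001
t 6.9 P [0.573  0.0081 0.0333] cradle mm [48.2 -0.3 33.3] yawerr 3.138 F [-3.8 -3.6  3.1] open -0.0 q [-0.1   0.51 -0.26  0.81 -0.    2.46]
```

```bash
for i in 1; do python3 -m crank '[{"fingers":0,"linear":[0,-0.001,0],"yaw":0},{"fingers":0,"linear":[0,0,0],"yaw":0}]'; done; python3 go.py
python3 - <<'E'
from rig import r
import cv2
s=r.camera("side");cv2.imwrite("pics/s5.png",cv2.resize(s["pixels"][190:290,215:345,::-1],None,fx=6,fy=6,interpolation=cv2.INTER_CUBIC))
E
```

```text
time: 7.1
position: [0.5729, 0.0081, 0.0332]
tcp_rot: [2.767, -1.484, -0.001]
force: [-4.3, -3.4, 2.7]
opening: 0.0003
t 7.1 P [0.5729 0.0081 0.0332] cradle mm [48.2 -0.3 33.2] yawerr 3.138 F [-4.3 -3.4  2.7] open 0.0 q [-0.1   0.51 -0.25  0.81 -0.    2.46]
```

View pics/s5.png

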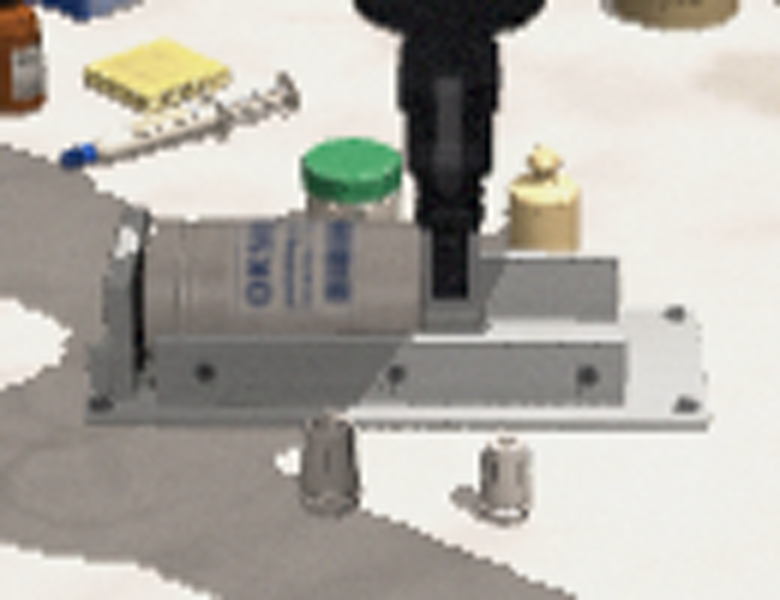

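The lid is at or very near the stop. TCP didn't advance on the last 1 mm, so I'll confirm with a firmer press.

```bash
python3 -m crank '[{"fingers":0,"linear":[0,-0.001,0],"yaw":0},{"fingers":0,"linear":[0,-0.001,0],"yaw":0}]'; python3 go.py
python3 -m crank '[{"fingers":0,"linear":[0,-0.001,0],"yaw":0},{"fingers":0,"linear":[0,0,0],"yaw":0}]'; python3 go.py
```

```text
time: 7.35
position: [0.5729, 0.0082, 0.0332]
tcp_rot: [2.763, -1.483, -0.004]
force: [-10.1, -7.6, 9.8]
opening: 0.0001
t 7.35 P [0.5729 0.0082 0.0332] cradle mm [48.2 -0.2 33.2] yawerr 3.137 F [-10.1  -7.6   9.8] open 0.0 q [-0.09  0.51 -0.25  0.81 -0.    2.46]
time: 7.55
position: [0.5729, 0.0082, 0.0332]
tcp_rot: [2.761, -1.482, -0.005]
force: [-11.1, -9.7, 9.8]
opening: -0.0005
t 7.55 P [0.5729 0.0082 0.0332] cradle mm [48.2 -0.2 33.2] yawerr 3.137 F [-11.1  -9.7   9.8] open -0.0 q [-0.09  0.51 -0.25  0.82 -0.01  2.46]
```

The can is firmly home: no advance at about 15 N. I'll release straight back, then go up.

```bash
python3 -m crank '[{"fingers":0,"linear":[0,0.003,0],"yaw":0},{"fingers":0,"linear":[0,0.006,0],"yaw":0},{"fingers":0,"linear":[0,0.02,0],"yaw":0},{"fingers":0,"linear":[0,0.03,0],"yaw":0},{"fingers":0,"linear":[0,0,-0.02],"yaw":0},{"fingers":0,"linear":[0,0.01,-0.04],"yaw":0},{"fingers":0,"linear":[0,0.03,-0.04],"yaw":0},{"fingers":0,"linear":[0,0.03,-0.04],"yaw":0}]'; python3 -m crank '[{"fingers":0,"linear":[0,0,0],"yaw":0}]'; python3 go.py
python3 - <<'E'
from rig import r
import cv2,pickle
o=r.get_obs();w=r.camera("wrist");s=r.camera("side");c=r.camera("scene");cv2.imwrite("pics/s6.png",cv2.resize(s["pixels"][190:290,215:345,::-1],None,fx=6,fy=6,interpolation=cv2.INTER_CUBIC));cv2.imwrite("pics/c6.png",cv2.resize(c["pixels"][180:285,220:340,::-1],None,fx=6,fy=5.7,interpolation=cv2.INTER_CUBIC));cv2.imwrite("pics/w6.png",w["pixels"][:,:,::-1])
E
```

```text
time: 8.35
position: [0.469, -0.0609, 0.1748]
tcp_rot: [-2.769, 1.481, -0.002]
force: [1.7, -0.6, 0.9]
opening: 0.0
time: 8.45
position: [0.4706, -0.0627, 0.1788]
tcp_rot: [-2.765, 1.485, -0.015]
force: [1.5, 0.3, -0.1]
opening: 0.0002
t 8.45 P [ 0.4706 -0.0627  0.1788] cradle mm [-76.2  -2.2 178.8] yawerr 3.136 F [ 1.5  0.3 -0.1] open 0.0 q [-0.27  0.19 -0.31  1.06  0.    2.29]
```

View pics/s6.png

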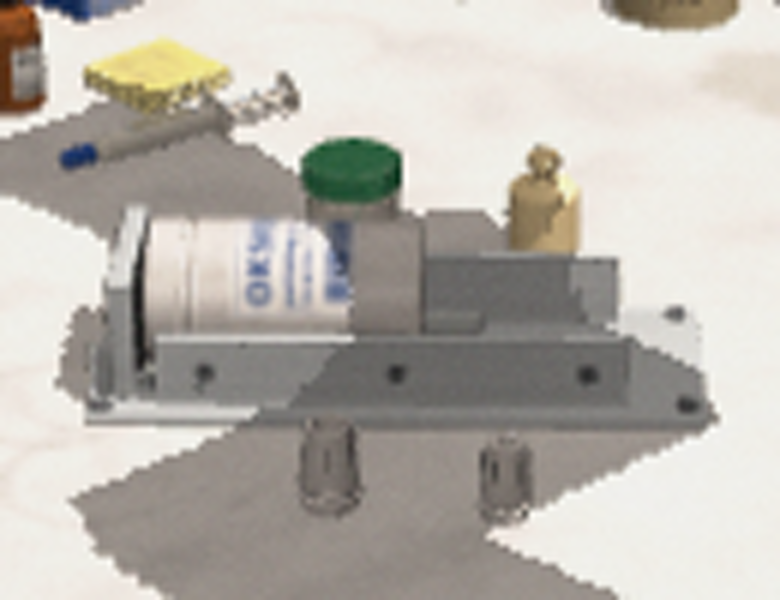

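View pics/c6.png

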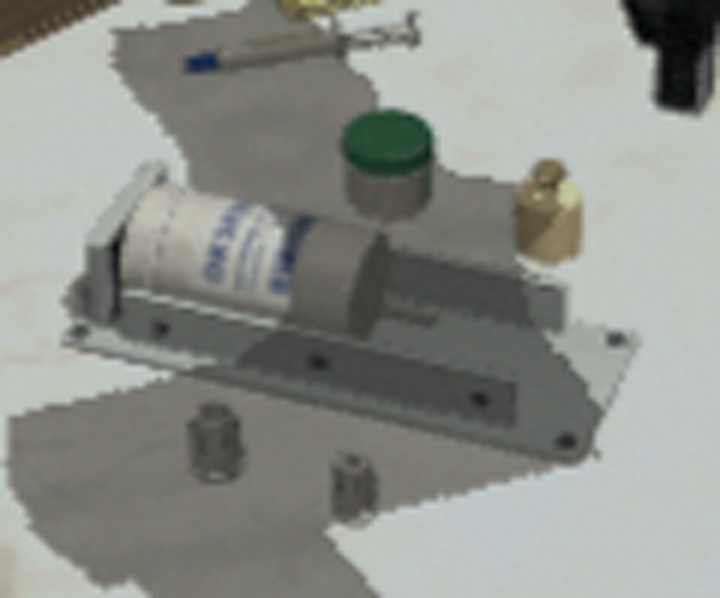

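View pics/w6.png

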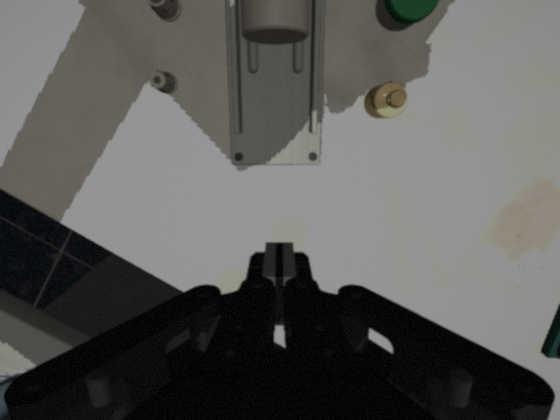

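The can's underside edge is at (422,275) in the side zoom, the same as while pressed. The lid meets the rubber face at (145,270), and the bystanders are at their first pixel positions. The robot is clear, so I'm handing in.

```bash
python3 - <<'E'
from rig import r
print(r.hand_in())
E
```

```text
the job is handed in; nothing more can be done
None
```

The can is tipped onto the two rails with its lid against the end stop, and the job is handed in. I tipped it with the shut fingers at about 94 mm height, then pushed its underside along the rails.

- **Lid at the stop:** the tool stopped at 48.2 mm in the cradle's frame (about 49 mm expected). It did not move any further under about 15 N of push, about 18 N total wrist force.
- **After backing off:** the side and scene pictures show the can staying in place, lid against the rubber face. In those zoomed views the pot, weight and both collets had not moved. I did not re-check the tape and magnifier at the end, but the arm never worked near them.
- **Time and force:** it took about 8.6 s, and the highest wrist force I read was about 18 N.
- **Disagreement:** the wrist camera put the can about 3 mm further to the side than my first estimate, so I pushed on the cradle's middle line instead.

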